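Put the rinsed beaker on the dryer and set its dial

ROBOT

A 6-joint arm with a two-finger parallel gripper is mounted at the origin on the work surface. World frame = base frame: x ahead of the robot, y to its left, z up, the work surface at z = 0. Lengths are in m, angles in degrees, forces in N, time in s.
With the tool pointing down it reaches from about 0.35 to 0.875 m from the base axis. Payload 4.2 kg.
Tool frame: the origin (TCP) lies midway between the tips of the shut fingers; the grasp point (between the pads) lies 19 mm behind it; z points along the fingers, y is the direction in which the jaws open and shut (so a half turn about z gives the same grasp; the last joint's range is limited). The gripper opens to 87 mm and grips with 3 to 60 N. Pads are 19 mm wide; open, the fingers measure 117 mm over their backs; the gripper's body (75 mm by 190 mm) begins 51 mm behind the grasp point.
Start: joints at [87.983, 22.042, 0.453, 0, -68.411, -14.817], TCP at [0.181, 0.598, 0.223] pointing down, gripper open.
Joint ranges: [-179.83, 179.83], [-69.29, 118.12], [-61.27, 80.66], [-181.25, 117.63], [-171.15, -9.14], [-177.46, 177.46]. Speed limits (degrees/s): [159.86, 159.86, 180, 180, 180, 180].

INTERFACE

Orientations are given as a 3x3 rotation matrix whose columns are the frame's x, y, z axes.
In Python, from station import r gives the robot as it stands.
- The arm moves only by the tool play_rows, never from a script. Its argument "commands" is a list that holds one entry, the list of rows, each a list of 7 numbers: the shift along the world's x, y, z in m, then the turn, a rotation vector about the world's x, y, z in rad, then the closure, from 0 (fully open) to 1 (shut). A call has 1 to 5 rows; each row is the pose to reach, as a shift and turn from the pose commanded when the call began; what a row does not reach only later rows make up. A row lasts 1/10 s, in which the tool goes at most 50 mm and 8.59 degrees, less where a joint would pass 70% of its speed; a pose out of reach is approached as far as the arm can. A call with a gripper value outside its range is refused whole. The fingers move at their own pace and stop on an object; the grip force is fixed at half the most. Time passes only in rows, so rows that repeat a pose let the fingers close. It gives the time, the measured TCP pose, the force and the opening at its end, in the units of the state.
- r.sense(): the state, without advancing time (a new reading comes with each control period).
- r.capture(name): name is "side" or "top" or "wrist"; returns a dict with "image" (400x640x3 uint8, red, green, blue), "range_z" (400x640 float32, m along the optical axis (not along the pixel's ray), 0 where there is no reading), "intrinsics" (3x3 intrinsics, pixels), "extrinsics" (4x4, takes a point from camera to world coordinates); the wrist camera has in their place "mount" (4x4, takes a point from camera to tool coordinates, whose origin is the TCP and whose axes are the flange's). Camera axes: x right, y up, looking along -z (the intrinsics and any distortion apply to the point x, -y, -z); pixel columns grow to the right and rows downward; lengths in m; the calibration is good to about 2 mm. A picture is of the moment at which its call begins: read the wrist's pose just before it.
- r.finish_job(): hands the job in, once; it reports no verdict.
The state is a dict: "time_s": time; "joints": joint angles; "joint_velocities": joint speeds; "effort": joint torques, N m; "tcp_pos": TCP position; "ee_rot": TCP orientation; "wrist_force": force on the tool from outside, world axes, zero at the start; "moment": the same for the moment, N m; "gripper_width": opening from 0.0 (shut) to 1.0 (fully open).
Only numpy, scipy, OpenCV 4.12 (cv2) and the standard library are available. Lean on these libraries where they do the work, as an engineer would, in place of code of your own. Each camera call takes 0.05 s, during which the arm holds its last target. There are 200 camera calls.

TASK

Take the rinsed blue beaker from the sloping draining cradle and lower it, mouth down, over the free peg of the warm-air dryer until its rim rests on the deck; do not drop it. Once it stands there and you have let go, turn the dryer's black dial until its white pointer is in line with the red marker on the scale. Leave everything else where it is.

Things in the scene. Friction and masses are not known exactly. Their poses are not given: they have to be found in the camera images.
- beaker: blue plastic beaker, a straight cylinder 60 mm outside diameter, 130 mm long, 3 mm wall, open at one end; about 90 g. Origin at the centre of its closed bottom's outside, its z axis runs along the beaker to the mouth. At the start it lies in the cradle, its mouth sloping down 35 degrees along the cradle's -x, its middle 85 mm above the table; both sides are free for fingers
- beaker_rim (a point): centre of the beaker's mouth, 130 mm from its bottom along its z axis
- cradle: fixed draining cradle: white base 150 x 75 x 8 mm with two steel rails (10 mm thick, 40 mm apart, up to 101 mm high) sloping down 35 degrees to its -x side, and a low stop bar at the lower end. Origin at the centre of the base's underside, z up
- dryer: fixed white warm-air dryer, box 250 x 250 mm, flat deck 60 mm above the table. Origin at the centre of its underside, z up; the dial lies 62 mm from the centre towards its -x (front) side, the two pegs stand 68 mm towards its +x side, 65 mm to either side
- peg_free: fixed steel drying peg with no beaker on it, 90 mm tall, 36 mm diameter up to 30 mm, tapering to 20 mm diameter at 85 mm, rounded off above. Origin on the deck at the foot of its axis, z up. A black disc 80 mm across lies flat round its foot
- peg_taken: the same kind of peg, 130 mm from the free one, covered by the white beaker. Origin on the deck at the foot of its axis
- dial (a joint): angle of the dial in rad, 0 to 4.71, grows as it is turned clockwise seen from above; it stays where it is left
- dial_grip (a point): point on the dial's upright axis, 30 mm above the deck, in the middle of its grip bar. The bar is 62 mm long, 14 mm thick and stands from 12 to 40 mm above the deck, on a round skirt of 72 mm diameter whose top is 12 mm above the deck; the bar lies along the line from this point to dial_tip
- dial_tip (a point): outer end of the white pointer on the dial, 36 mm from the dial's axis, 12 mm above the deck; the white line runs from the dial's middle to this end of the bar only
- mark (a point): point 36 mm from the dial's axis in the direction of the red marker, 12 mm above the deck; the dial is set when dial_tip is here
- setmark: red marker lying on the white scale, 38 to 59 mm from the dial's axis. Origin on the dial's axis at deck height; its x axis points from the dial's axis to the marker. Always clockwise of the dial's start
- neighbour: white beaker, 60 mm diameter, 115 mm tall, already upside down on the other peg; leave it. Origin at the centre of its closed bottom, now its top
- bottle: white bottle with blue cap, 56 mm diameter, 160 mm tall, upright beside the cradle; leave it. Origin at its underside
- jar: clear jar with red cap, 60 mm diameter, 70 mm tall, in front of the cradle's low end; leave it. Origin at its underside
- vial: amber jar with yellow cap, 42 mm diameter, 60 mm tall, on the front corner of the dryer deck about 93 mm from the dial axis; leave it. Origin at its underside
Mind the look-alikes: they are no part of the job. Of the things that look like the beaker, the middle-sized one is meant.

How it is judged:
By the outcome, as a careful person would: the job done as asked, in the order asked, and still so for the second after the job is handed in, with the robot touching nothing.
It also fails if it takes over 72 s, if anything falls off the work surface, if the arm or the gripper's body presses on something with over 40 N, if the wrist force passes 120 N, or if a joint passes its speed limit or range.

## Working session

There is one attempt and no reset: what is moved stays moved. The work goes in short steps, Python scripts to look and compute and a tool call to move; the robot and the scene stay as the last step left them, time stands still between calls to the robot, and variables do not carry over. Pictures are saved under pics/ and viewed, about 8 in all and at most 12, crops included, and the job is handed in when it is done.

Besides the shell and the picture viewer there is one more tool, called after ">>>" as a command line: name --argument value ..., lists and objects as JSON in quotes. play_rows: Moves the arm, as the interface text tells. Its arguments: {"type":"object","properties":{"commands":{"type":"array","items":{"type":"array","items":{"type":"array","items":{"type":"number"}}}}},"required":["commands"]}

```bash
mkdir -p pics; ls
cat > h.py <<'E'
import numpy as np, cv2
from station import r
def cap(n,save=None):
    s=r.sense(); c=r.capture(n)
    if n=="wrist":
        T=np.eye(4);T[:3,:3]=np.array(s["ee_rot"]);T[:3,3]=s["tcp_pos"];c["E"]=T@np.array(c["mount"])
    else: c["E"]=np.array(c["extrinsics"])
    c["K"]=np.array(c["intrinsics"])
    if save: cv2.imwrite(save,c["image"][:,:,::-1]); np.savez(save[:-4],im=c["image"],z=c["range_z"],E=c["E"],K=c["K"])
    return c
def cloud(c):
    z=c["range_z"];h,w=z.shape;u,v=np.meshgrid(np.arange(w),np.arange(h));K=c["K"]
    P=np.stack([(u-K[0,2])/K[0,0]*z,-(v-K[1,2])/K[1,1]*z,-z],-1)
    W=P@c["E"][:3,:3].T+c["E"][:3,3]; W[z==0]=np.nan; return W
def ray(c,u,v,h):
    K=c["K"];d=c["E"][:3,:3]@np.array([(u-K[0,2])/K[0,0],-(v-K[1,2])/K[1,1],-1]);o=c["E"][:3,3]
    return o+d*(h-o[2])/d[2]
E
python3 - <<'E'
from h import *
print({k:v for k,v in r.sense().items() if k in("time_s","tcp_pos","ee_rot","gripper_width")})
for n in("top","side","wrist"):
    c=cap(n,f"pics/{n}0.png"); print(n,c["K"].tolist(),c["E"].round(3).tolist(),c.keys())
a=cv2.imread("pics/top0.png");b=cv2.imread("pics/side0.png")
cv2.imwrite("pics/ts.png",cv2.resize(np.vstack([a,b]),None,fx=.75,fy=.75))
E
```

```text
pics
{'time_s': 0.0, 'tcp_pos': array([0.18080477, 0.59763042, 0.22144496]), 'ee_rot': array([[ 9.57086012e-01, -2.89803504e-01, -5.43136890e-04],
       [-2.89803993e-01, -9.57083565e-01, -2.16705733e-03],
       [ 1.08193416e-04,  2.23146349e-03, -9.99997504e-01]]), 'gripper_width': 0.9969024493073116}
top [[504.1323658174275, 0.0, 320.23019106967433], [0.0, 504.1323658174275, 199.2344592300302], [0.0, 0.0, 1.0]] [[-0.098, 0.972, -0.215, 0.262], [-0.995, -0.096, 0.02, 0.016], [-0.001, 0.216, 0.976, 1.201], [0.0, 0.0, 0.0, 1.0]] dict_keys(['image', 'range_z', 'intrinsics', 'extrinsics', 'E', 'K'])
side [[394.75243442515074, 0.0, 317.26644409180597], [0.0, 394.75243442515074, 207.70708985185672], [0.0, 0.0, 1.0]] [[0.996, 0.065, -0.057, 0.438], [-0.086, 0.741, -0.665, -0.683], [-0.001, 0.668, 0.744, 0.867], [0.0, 0.0, 0.0, 1.0]] dict_keys(['image', 'range_z', 'intrinsics', 'extrinsics', 'E', 'K'])
wrist [[278.9348223543638, 0.0, 318.88881323647036], [0.0, 278.9348223543638, 194.58330482173986], [0.0, 0.0, 1.0]] [[-0.29, 0.922, 0.255, 0.25], [-0.957, -0.281, -0.075, 0.578], [0.003, -0.266, 0.964, 0.384], [0.0, 0.0, 0.0, 1.0]] dict_keys(['image', 'range_z', 'intrinsics', 'mount', 'E', 'K'])
```

View pics/ts.png

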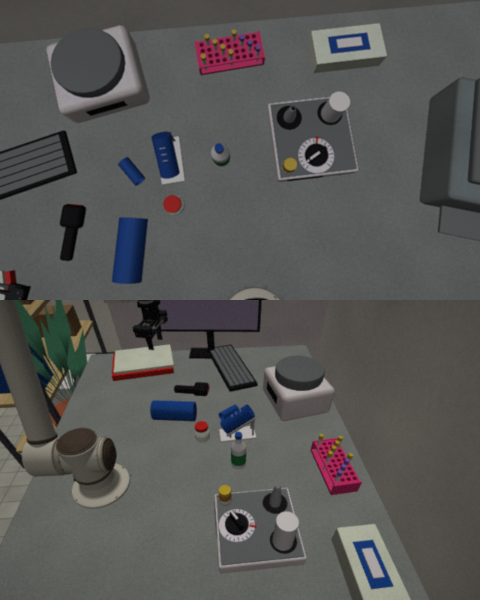

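The composite (0.75 scale) shows three blue cylinders. Full-resolution top pixels are a small one on the table at (175,228), a middle one on the cradle at (220,207) and a big one on the table at (173,333). I choose the one on the cradle. The free peg is at about (385,155), the neighbour at (450,137), the dial at (421,207) and the red marker at about (423,187). Next I check a close crop and measure.

Run:
```python
from h import *
c={}
for n in("top","side"):
    d=np.load(f"pics/{n}0.npz");c[n]=dict(image=d["im"],range_z=d["z"],E=d["E"],K=d["K"])
t=c["top"];W=cloud(t);im=t["image"]
a=cv2.resize(im[160:260,150:300],None,fx=4,fy=4,interpolation=2);b=cv2.resize(im[120:245,350:480],None,fx=4,fy=4,interpolation=2)
a=cv2.copyMakeBorder(a,0,100,0,0,0); o=np.hstack([a,b]) if a.shape[0]==b.shape[0] else a
o=cv2.resize(o,None,fx=.71,fy=.71);cv2.imwrite("pics/crop.png",o[:,:,::-1]);print(o.shape)
hsv=cv2.cvtColor(im,cv2.COLOR_RGB2HSV)
m=((hsv[...,0]>100)&(hsv[...,0]<125)&(hsv[...,1]>120)&(hsv[...,2]>50)).astype(np.uint8)
n,l,st,ce=cv2.connectedComponentsWithStats(m)
for i in range(1,n):
    if st[i,4]<150: continue
    P=W[l==i];P=P[~np.isnan(P[:,0])]
    q=P[:,:2]-np.median(P[:,:2],0);w,v=np.linalg.eigh(np.cov(q.T));e=q@v[:,1];
    print(ce[i].round(),st[i],np.nanmedian(P,0).round(3),"ax",v[:,1].round(3),np.ptp(e).round(3),P[:,2].min().round(3),P[:,2].max().round(3))
    if 150<ce[i][0]<300: 
        for s in(np.percentile(e,5),np.percentile(e,95)):
            k=abs(e-s)<.01; print("   end",np.median(P[k],0).round(3), np.percentile(P[k][:,2],90).round(3))
for nm,(u,v) in dict(fp=(385,155),nb=(452,133),dial=(421,207),vial=(388,220),bottle=(293,205),jar=(230,272)).items():
    print(nm,W[v,u].round(3))
# dryer deck corners by height
k=(abs(W[...,2]-.06)<.006)
k=cv2.morphologyEx(k.astype(np.uint8),cv2.MORPH_OPEN,np.ones((3,3)));k[:, :340]=0;k[:,490:]=0;k[:110]=0;k[250:]=0
P=W[k>0];rc=cv2.minAreaRect(P[:,:2].astype(np.float32));print("deck",rc,np.median(P[:,2]))
R=((hsv[...,0]<8)|(hsv[...,0]>172))&(hsv[...,1]>120)&(hsv[...,2]>80);R[:, :400]=0;R[:,445:]=0;R[:170]=0;R[240:]=0
v,u=np.where(R);print("red",u.mean(),v.mean(),len(u),ray(t,u.mean(),v.mean(),.061))
```

```text
(355, 795, 3)
[465.  58.] [438  44  55  27 622] [ 0.823 -0.39   0.077] ax [-0.019  1.   ] 0.128 0.071 0.084
[219. 206.] [ 202  176   34   61 1321] [0.509 0.216 0.111] ax [-0.998 -0.064] 0.136 0.062 0.148
   end [0.567 0.222 0.121] 0.131
   end [0.457 0.213 0.077] 0.084
[175. 228.] [158 210  35  37 603] [0.483 0.337 0.037] ax [-0.819 -0.574] 0.089 -0.004 0.045
   end [0.515 0.36  0.037] 0.042
   end [0.455 0.318 0.035] 0.04
[171. 333.] [ 150  290   45   88 2992] [0.246 0.341 0.079] ax [-0.987  0.159] 0.182 0.053 0.089
   end [0.327 0.329 0.079] 0.084
   end [0.167 0.354 0.079] 0.084
fp [ 0.589 -0.161  0.114]
nb [ 0.605 -0.3    0.176]
dial [ 0.464 -0.227  0.105]
vial [ 0.44  -0.149  0.12 ]
bottle [0.492 0.054 0.127]
jar [0.366 0.21  0.065]
deck ((0.5336449146270752, -0.23619712889194489), (0.24862509965896606, 0.2477741837501526), 1.4574916362762451) 0.06024560679724844
red 422.22222222222223 185.0 18 [ 0.52367847 -0.24734409  0.061     ]
```

View pics/crop.png

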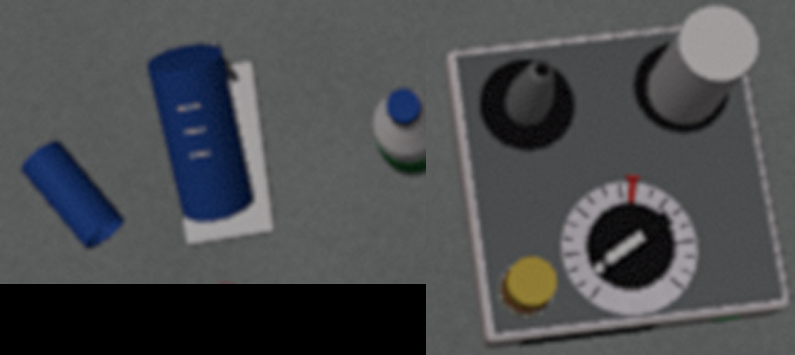

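The crop shows the mid-sized blue beaker lying on the white cradle, with its bottom uphill and its mouth towards the robot. The pointer is toward the lower left, and the marker is at the top of the scale. Next I refine the beaker axis and the peg and dial positions.

Run:
```python
from h import *
from scipy.optimize import least_squares
c={}
for n in("top","side"):
    d=np.load(f"pics/{n}0.npz");c[n]=dict(image=d["im"],range_z=d["z"],E=d["E"],K=d["K"])
for n in c:
    W=cloud(c[n]);hsv=cv2.cvtColor(c[n]["image"],cv2.COLOR_RGB2HSV)
    m=((hsv[...,0]>98)&(hsv[...,0]<125)&(hsv[...,1]>110)&(hsv[...,2]>40))
    m=cv2.erode(m.astype(np.uint8),np.ones((3,3)))>0
    P=W[m];P=P[(abs(P[:,0]-.52)<.1)&(abs(P[:,1]-.216)<.055)&(P[:,2]>.05)]
    def dec(p):
        a=np.array([-np.cos(p[3])*np.cos(p[4]),-np.sin(p[3])*np.cos(p[4]),-np.sin(p[4])]);return a
    def f(p):
        a=dec(p);q=P-[p[0],p[1],.085]; q=q-np.outer(q@a,a);return np.r_[np.linalg.norm(q,axis=1)-.03,(p[4]-np.radians(35))*.05]
    s=least_squares(f,[.52,.216,0,.06,np.radians(35)],loss="soft_l1",f_scale=.002);a=dec(s.x)
    e=(P-[s.x[0],s.x[1],.085])@a
    print(n,len(P),s.x.round(4),np.degrees(s.x[3:]).round(1),"rms",np.std(s.fun).round(4),"ext",np.percentile(e,[0,1,2,98,99,100]).round(3))
    # dark features on the deck plane
    im=c[n]["image"];h,w=im.shape[:2];u,v=np.meshgrid(np.arange(w),np.arange(h))
    K,E=c[n]["K"],c[n]["E"];D=np.stack([(u-K[0,2])/K[0,0],-(v-K[1,2])/K[1,1],-np.ones_like(u,float)],-1)@E[:3,:3].T
    for hh,col in((.061,"disc"),(.061,"scale"),(.061,"red"),(.072,"ptr")):
        X=E[:3,3]+D*((hh-E[2,3])/D[...,2])[...,None]
        near=lambda x,y,r:np.hypot(X[...,0]-x,X[...,1]-y)<r
        V=hsv[...,2].astype(int);S=hsv[...,1]
        if col=="disc": k=near(.6,-.1695,.06)&(V<45)
        if col=="scale":k=near(.4716,-.2378,.068)&(V>120)&(S<60)
        if col=="red": k=near(.4716,-.2378,.07)&(S>110)&((hsv[...,0]<8)|(hsv[...,0]>172))
        if col=="ptr": k=near(.4716,-.2378,.034)&(V>110)&(S<60)
        Q=X[k][:,:2].astype(np.float32)
        if len(Q)<4: print(col,len(Q));continue
        print(" ",col,len(Q),"mean",Q.mean(0).round(4),"encl",np.round(cv2.minEnclosingCircle(Q)[0],4),round(cv2.minEnclosingCircle(Q)[1],4),"az",np.degrees(np.arctan2(*(Q.mean(0)-[.4716,-.2378])[::-1])).round(1))
```

```text
top 1163 [ 0.5146  0.218  -0.8042  0.0636  0.6157] [ 3.6 35.3] rms 0.0048 ext [-0.065 -0.064 -0.064  0.056  0.058  0.061]
  disc 580 mean [ 0.5975 -0.1685] encl [ 0.6012 -0.1702] 0.0393 az 28.8
  scale 963 mean [ 0.4649 -0.2359] encl [ 0.4655 -0.2374] 0.0622 az 164.1
  red 24 mean [ 0.5221 -0.247 ] encl [ 0.5202 -0.248 ] 0.0113 az -10.3
  ptr 51 mean [ 0.4697 -0.2294] encl [ 0.4686 -0.2265] 0.0227 az 102.6
side 692 [0.5169 0.2183 9.9961 0.0785 0.6181] [ 4.5 35.4] rms 0.0036 ext [-0.06  -0.06  -0.06   0.062  0.064  0.066]
  disc 439 mean [ 0.5969 -0.1805] encl [ 0.599  -0.1734] 0.0387 az 24.6
  scale 939 mean [ 0.4645 -0.2448] encl [ 0.4648 -0.2384] 0.0616 az -135.3
  red 34 mean [ 0.5106 -0.2465] encl [ 0.4953 -0.2375] 0.036 az -12.5
  ptr 38 mean [ 0.4714 -0.2144] encl [ 0.4816 -0.2143] 0.0217 az 90.4
```

```bash
cat >> h.py <<'E'
from scipy.spatial.transform import Rotation as Rn
def rot(az,el):
    a,e=np.radians([az,el]);z=np.array([np.cos(e)*np.cos(a),np.cos(e)*np.sin(a),np.sin(e)])
    y=np.array([np.sin(a),-np.cos(a),0]);return np.c_[np.cross(y,z),y,z]
def go(p,az,el):
    s=r.sense();d=np.array(p)-s["tcp_pos"];q=Rn.from_matrix(rot(az,el)@np.array(s["ee_rot"]).T).as_rotvec()
    print("t",s["time_s"],"d",d.round(4).tolist(),"rv",q.round(4).tolist(),"deg",np.degrees(np.linalg.norm(q)).round(1),"w",round(s["gripper_width"],3),"F",np.round(s["wrist_force"],1),"j",np.round(s["joints"],0))
E
python3 - <<'E'
from h import *
go([.507,.218,.196],4,-73)
E
```

```text
t 0.15 d [0.3261, -0.3798, -0.0257] rv [-0.0317, -0.2965, 0.3613] deg 26.8 w 1.004 F [ 0.1 -0.4 -0.3] j [ 88.  22.   0.  -0. -68. -15.]
```

>>> play_rows --commands '[[[0.033,-0.038,0.0,0,0,0.06,0],[0.065,-0.076,0.0,0,0,0.14,0],[0.098,-0.114,0.0,0,0,0.22,0],[0.13,-0.152,0.0,0,0,0.3,0],[0.16,-0.19,0.0,0,0,0.36,0]]]'

```text
time_s: 0.65
tcp_pos: [0.3419, 0.4064, 0.2224]
ee_rot: [[0.998, 0.069, -0.0], [0.069, -0.998, -0.0], [-0.0, 0.0, -1.0]]
wrist_force: [1.7, 0.1, 0.2]
gripper_width: 0.999
```

Run:
```python
from h import *
go([.507,.218,.196],4,-73)
```

```text
t 0.65 d [0.1651, -0.1884, -0.0264] rv [0.0209, -0.2961, 0.0006] deg 17.0 w 0.999 F [1.7 0.1 0.2] j [ 67.  13. -13.  -0. -64.  27.]
```

>>> play_rows --commands '[[[0.033,-0.038,0.0,0.005,-0.07,0,0],[0.066,-0.076,0.0,0.01,-0.14,0,0],[0.1,-0.114,-0.005,0.015,-0.22,0,0],[0.133,-0.152,-0.015,0.02,-0.296,0,0],[0.165,-0.188,-0.026,0.021,-0.296,0,0]]]'

```text
time_s: 1.15
tcp_pos: [0.5023, 0.2185, 0.1955]
ee_rot: [[0.954, 0.068, 0.29], [0.066, -0.998, 0.018], [0.291, 0.002, -0.957]]
wrist_force: [0.2, 0.4, -0.5]
gripper_width: 1.003
```

Run:
```python
from h import *
c=cap("wrist","pics/w1.png")
go([.542,.220,.081],4,-73)
W=cloud(c);hsv=cv2.cvtColor(c["image"],cv2.COLOR_RGB2HSV)
from scipy.optimize import least_squares
m=((hsv[...,0]>98)&(hsv[...,0]<125)&(hsv[...,1]>110)&(hsv[...,2]>40))
m=cv2.erode(m.astype(np.uint8),np.ones((3,3)))>0
P=W[m];P=P[(abs(P[:,0]-.52)<.1)&(abs(P[:,1]-.216)<.055)&(P[:,2]>.05)]
A=lambda p:np.array([-np.cos(p[2])*np.cos(p[3]),-np.sin(p[2])*np.cos(p[3]),-np.sin(p[3])])
def f(p):
    a=A(p);q=P-[p[0],p[1],.085]; q=q-np.outer(q@a,a);return np.linalg.norm(q,axis=1)-.03
s=least_squares(f,[.516,.216,.06,np.radians(35)],loss="soft_l1",f_scale=.002);e=(P-[s.x[0],s.x[1],.085])@A(s.x)
print(len(P),s.x[:2],np.degrees(s.x[2:]),np.std(s.fun),np.percentile(e,[0,2,98,100]))
```

```text
t 1.2 d [0.0372, 0.0061, -0.1125] rv [0.0036, -0.0057, 0.0102] deg 0.7 w 0.999 F [ 2.  -1.2 -0.3] j [ 46.   9. -31.  18. -39.  35.]
4564 [0.51354812 0.22036988] [ 4.40928775 35.00691458] 0.006355945145867653 [-0.06431011 -0.06368822  0.02289661  0.03726788]
```

View pics/w1.png

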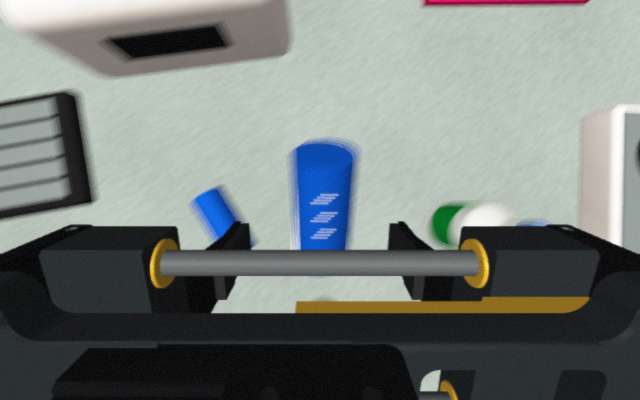

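The wrist view shows the beaker at about (325,200), centred between the fingers at about 215 and 415. The bottle is clear to the right. Next I descend along the tool axis.

>>> play_rows --commands '[[[0.012,0.002,-0.03,0,0,0.01,0],[0.02,0.003,-0.06,0,0,0.01,0],[0.03,0.004,-0.09,0,0,0.01,0],[0.037,0.004,-0.112,0,0,0.01,0],[0.037,0.004,-0.112,0,0,0.01,0]]]'

```text
time_s: 1.7
tcp_pos: [0.5399, 0.2239, 0.0814]
ee_rot: [[0.955, 0.075, 0.286], [0.073, -0.997, 0.018], [0.286, 0.004, -0.958]]
wrist_force: [-1.1, -1.2, 0.4]
gripper_width: 1.002
```

Run:
```python
from h import *
go([.542,.220,.081],4,-73)
```

```text
t 1.7 d [0.0021, -0.0039, -0.0004] rv [0.0042, -0.006, -0.0053] deg 0.5 w 1.002 F [-1.1 -1.2  0.4] j [ 42.  20. -38.  29. -21.  26.]
```

```bash
cat > kin.py <<'E'
import numpy as np
from scipy.spatial.transform import Rotation as Rn
from scipy.optimize import least_squares
S=[([87.983,22.042,.453,0,-68.411,-14.817],[.1808,.5976,.2214],[-.0005,-.0022,-1])]
def fk(j,p,s4):
    a0,off,L1,L2,z0,T,k=p
    j=np.array(j,float);R1=Rn.from_euler("z",j[0],degrees=True)
    Rf=R1*Rn.from_euler("y",j[1]-j[2],degrees=True)      # x axis = forearm
    Rw=Rf*Rn.from_euler("x",s4*j[3],degrees=True)*Rn.from_euler("y",-j[4],degrees=True)  # x axis = tool z
    w=R1.apply([a0,-off,z0])+(R1*Rn.from_euler("y",j[1],degrees=True)).apply([0,0,L1])+Rf.apply([L2,0,k])
    return w+Rw.apply([T,0,0]),Rw.apply([1,0,0])
E
python3 - <<'E'
from h import *
import json
s=r.sense();print([np.round(s[k],4).tolist() for k in("joints","tcp_pos","ee_rot")])
from kin import fk
for s4 in(1,-1): print(s4,fk(s["joints"],[0,.16,.57,.38,.2,.3,0],s4)[1].round(3))
E
```

```text
[[41.8833, 19.9799, -38.0679, 29.2884, -21.2668, 26.0416], [0.5399, 0.2239, 0.0814], [[0.9553, 0.0751, 0.2858], [0.073, -0.9972, 0.0179], [0.2863, 0.0037, -0.9581]]]
1 [ 0.049  0.282 -0.958]
-1 [ 0.286  0.018 -0.958]
```

```bash
cat >> kin.py <<'E'
S+=[([67,13,-13,0,-64,27],[.3419,.4064,.2224],None),([46,9,-31,18,-39,35],[.5048,.2139,.1935],None),
([41.8833,19.9799,-38.0679,29.2884,-21.2668,26.0416],[.5399,.2239,.0814],None)]
def fit():
    W=[1,.15,.05,1]
    f=lambda p:np.r_[np.concatenate([w*(fk(j,p,-1)[0]-x) for w,(j,x,_) in zip(W,S)]),.003*(p-np.array([0,.16,.45,.4,.25,.3,0]))]
    return least_squares(f,[.03,.16,.5,.4,.2,.3,0])
E
python3 - <<'E'
from kin import *
s=fit();p=s.x;print(p.round(3))
for j,x,_ in S: print((fk(j,p,-1)[0]-x).round(4))
lo=np.array([-179,-69,-61,-181,-171]);hi=np.array([179,118,80,117,-9.2])
def reach(P,az,el):
    a,e=np.radians([az,el]);z=np.array([np.cos(e)*np.cos(a),np.cos(e)*np.sin(a),np.sin(e)]);best=None
    for x0 in([0,20,-10,0,-40],[40,20,-38,29,-21],[0,30,20,-170,-40],[0,30,20,100,-40],[0,30,20,-90,-40]):
        q=least_squares(lambda j:np.r_[(fk(j,p,-1)[0]-P)*5,fk(j,p,-1)[1]-z],x0,bounds=(lo,hi))
        if best is None or q.cost<best[0]-1e-9: best=(q.cost,q.x.round(0).tolist())
    return best
for el in(-18,-35,-45):
  for az in(-60,-40,-16,0,20,40):
    a=np.radians(az);e=np.radians(el);z=np.array([np.cos(e)*np.cos(a),np.cos(e)*np.sin(a),np.sin(e)])
    print(el,az,[(round(c,5),j) for c,j in (reach(np.array([.6,-.171,h])+.019*z,az,el) for h in(.16,.27))])
E
```

```text
[ 0.111  0.159  0.583  0.269 -0.088  0.194  0.066]
[-0.0002 -0.0001 -0.0001]
[0.005  0.0028 0.0056]
[-0.022   0.0022 -0.0133]
[ 0.0001 -0.0001  0.    ]
-18 -60 [(np.float64(0.0), [15.0, 24.0, -48.0, 98.0, -68.0]), (np.float64(0.0), [15.0, 15.0, -32.0, 88.0, -67.0])]
-18 -40 [(np.float64(0.0022), [13.0, 20.0, -52.0, 117.0, -62.0]), (np.float64(0.0), [12.0, 11.0, -38.0, 108.0, -52.0])]
-18 -16 [(np.float64(0.02405), [-2.0, 20.0, -56.0, -181.0, -58.0]), (np.float64(0.01372), [7.0, 8.0, -34.0, 117.0, -29.0])]
-18 0 [(np.float64(0.0), [-2.0, 20.0, -56.0, -178.0, -58.0]), (np.float64(0.0), [-2.0, 10.0, -39.0, -177.0, -32.0])]
-18 20 [(np.float64(0.0), [-9.0, 22.0, -51.0, -147.0, -57.0]), (np.float64(0.0), [-9.0, 13.0, -35.0, -132.0, -38.0])]
-18 40 [(np.float64(0.0), [-14.0, 26.0, -42.0, -118.0, -60.0]), (np.float64(0.0), [-14.0, 18.0, -27.0, -103.0, -52.0])]
-35 -60 [(np.float64(0.0), [12.0, 20.0, -39.0, 84.0, -52.0]), (np.float64(0.0), [12.0, 14.0, -23.0, 68.0, -57.0])]
-35 -40 [(np.float64(0.0), [10.0, 18.0, -45.0, 108.0, -41.0]), (np.float64(0.0), [10.0, 11.0, -28.0, 79.0, -39.0])]
-35
[... 465 characters left out ...]
0])]
-45 -60 [(np.float64(0.0), [10.0, 20.0, -34.0, 71.0, -45.0]), (np.float64(0.0), [10.0, 14.0, -17.0, 54.0, -55.0])]
-45 -40 [(np.float64(0.0), [8.0, 17.0, -39.0, 90.0, -32.0]), (np.float64(0.0), [8.0, 11.0, -21.0, 57.0, -39.0])]
-45 -16 [(np.float64(0.00047), [3.0, 16.0, -39.0, 117.0, -16.0]), (np.float64(0.0), [3.0, 10.0, -23.0, 45.0, -19.0])]
-45 0 [(np.float64(0.0), [-1.0, 17.0, -40.0, -175.0, -11.0]), (np.float64(0.0), [-1.0, 11.0, -22.0, -5.0, -12.0])]
-45 20 [(np.float64(0.0), [-6.0, 18.0, -36.0, -110.0, -19.0]), (np.float64(0.0), [-6.0, 13.0, -19.0, -50.0, -24.0])]
-45 40 [(np.float64(0.0), [-10.0, 21.0, -31.0, -82.0, -33.0]), (np.float64(0.0), [-10.0, 16.0, -14.0, -55.0, -42.0])]
```

>>> play_rows --commands '[[[0.002,-0.004,0,0,0,0,0],[0.002,-0.004,0,0,0,0,0.2],[0.002,-0.004,0,0,0,0,1],[0.002,-0.004,0,0,0,0,1],[0.002,-0.004,0,0,0,0,1]]]'

```text
time_s: 2.2
tcp_pos: [0.5434, 0.2224, 0.086]
ee_rot: [[0.953, 0.077, 0.292], [0.073, -0.997, 0.024], [0.294, -0.002, -0.956]]
wrist_force: [0.4, -2.5, 2.1]
gripper_width: 0.722
```

>>> play_rows --commands '[[[0,0,0,0,0,0,1],[0,0,0,0,0,0,1],[0,0,0,0,0,0,1]]]'

```text
time_s: 2.5
tcp_pos: [0.5435, 0.2217, 0.0859]
ee_rot: [[0.953, 0.076, 0.292], [0.072, -0.997, 0.023], [0.293, -0.001, -0.956]]
wrist_force: [-0.2, -3.6, 5.5]
gripper_width: 0.691
```

>>> play_rows --commands '[[[0,0,0.01,0,0,0,1],[0,0,0.04,0,0,0,1],[0,0,0.08,0,0,0,1],[0,0,0.12,0,0,0,1],[0,0,0.15,0,0,0,1]]]'

```text
time_s: 3.0
tcp_pos: [0.5436, 0.2231, 0.2376]
ee_rot: [[0.953, 0.077, 0.293], [0.073, -0.997, 0.026], [0.294, -0.004, -0.956]]
wrist_force: [0.6, 1.1, -0.3]
gripper_width: 0.691
```

Run:
```python
from h import *
from kin import *
s=r.sense();print(np.round(s["joints"],3).tolist(),np.round(s["tcp_pos"],4).tolist(),s["gripper_width"])
# j6 relation
for j,R in((S[0][0],rot(-16.85,-90)),(s["joints"],np.array(s["ee_rot"]))):
    Rw=Rn.from_euler("z",j[0],degrees=True)*Rn.from_euler("y",j[1]-j[2],degrees=True)*Rn.from_euler("x",-j[3],degrees=True)*Rn.from_euler("y",-j[4],degrees=True)
    M=Rw.as_matrix().T@R; print(M.round(2).tolist(),j[5])
go([.5435,.22,.3],-20,-55)
```

```text
[43.285, 9.909, -21.719, 14.723, -45.709, 41.96] [0.5436, 0.2231, 0.2376] 0.691038610392811
[[0.0, 0.0, 1.0], [-0.97, 0.26, -0.0], [-0.26, -0.97, 0.0]] -14.817
[[0.0, 0.0, 1.0], [-0.74, -0.67, 0.0], [0.67, -0.74, -0.0]] 41.95956907137992
t 3.0 d [-0.0001, -0.0031, 0.0624] rv [-0.0464, -0.311, -0.4233] deg 30.2 w 0.691 F [ 0.6  1.1 -0.3] j [ 43.  10. -22.  15. -46.  42.]
```

```bash
cat >> kin.py <<'E'
S[1:3]=[([43.285,9.909,-21.719,14.723,-45.709,41.96],[.5436,.2231,.2376],None)]*1
def fit():
    f=lambda p:np.r_[np.concatenate([(fk(j,p,-1)[0]-x) for (j,x,_) in S]),.0005*(p-np.array([0,.16,.45,.4,.25,.3,0]))]
    return least_squares(f,[.03,.16,.5,.4,.2,.3,0])
lo=np.array([-179,-69,-61,-181,-171]);hi=np.array([179,118,80,117,-9.2])
def ik(p,P,az,el,x0):
    from h import rot
    z=rot(az,el)[:,2]
    q=least_squares(lambda j:np.r_[(fk(j,p,-1)[0]-P)*5,fk(j,p,-1)[1]-z],x0,bounds=(lo,hi));j=q.x
    Rw=Rn.from_euler("z",j[0],degrees=True)*Rn.from_euler("y",j[1]-j[2],degrees=True)*Rn.from_euler("x",-j[3],degrees=True)*Rn.from_euler("y",-j[4],degrees=True)
    M=Rw.as_matrix().T@rot(az,el);return q.cost,np.r_[j,np.degrees(np.arctan2(M[2,0],-M[1,0]))]
E
python3 - <<'E'
from kin import *
from h import rot
s=fit();p=s.x;print(p.round(3),[np.abs(fk(j,p,-1)[0]-x).max().round(4) for j,x,_ in S])
for AZ in(-45,-60,-75):
    x0=np.array(S[1][0][:5])
    print("AZ",AZ)
    for P,az,el in(([.54,.22,.3],(AZ+4)/3,-55),([.52,.1,.32],AZ*.7,-35),([.55,0,.32],AZ,-18),([.6,-.171,.29],AZ,-18),([.6,-.171,.22],AZ,-18),([.6,-.171,.15],AZ,-18)):
        P=np.array(P)+.019*rot(az,el)[:,2]
        c,j=ik(p,P,az,el,x0);x0=j[:5];print(round(c,5),az,j.round(0))
E
```

```text
[0.103 0.154 0.541 0.302 0.075 0.281 0.05 ] [np.float64(0.01), np.float64(0.0135), np.float64(0.0083)]
AZ -45
0.0 -13.666666666666666 [ 52.   5. -23.  41. -53.   2.]
0.0 -31.499999999999996 [ 55.  -1. -38.  63. -67. -31.]
0.0 -45 [ 47.   6. -47.  77. -77. -52.]
0.0 -45 [ 22.  10. -50. 101. -63. -59.]
0.0 -45 [ 22.  19. -58. 109. -68. -78.]
0.00273 -45 [ 22.  29. -61. 111. -70. -89.]
AZ -60
0.0 -18.666666666666668 [ 53.   6. -22.  41. -57.  -3.]
0.0 -42.0 [ 55.   4. -34.  58. -74. -35.]
0.0 -60 [ 46.  13. -38.  67. -86. -52.]
0.0 -60 [ 24.  15. -42.  85. -72. -55.]
0.0 -60 [ 24.  23. -50.  90. -71. -71.]
0.0 -60 [ 24.  32. -56.  95. -72. -88.]
AZ -75
0.0 -23.666666666666668 [ 53.   8. -20.  40. -60.  -7.]
0.0 -52.5 [ 54.   8. -29.  53. -81. -39.]
0.0 -75 [ 43.  19. -28.  57. -94. -53.]
0.0 -75 [ 24.  21. -32.  72. -81. -53.]
0.0 -75 [ 24.  27. -39.  74. -77. -66.]
0.0 -75 [ 24.  35. -44.  78. -74. -79.]
```

Run:
```python
from kin import *
from h import rot,go
p=fit().x
for AZ in(-90,-100,-110):
    x0=np.array(S[1][0][:5]);print("AZ",AZ)
    for P,az,el in(([.54,.22,.32],-30,-55),([.56,.15,.34],-65,-35),([.6,0,.34],AZ,-18),([.6,-.171,.30],AZ,-18),([.6,-.171,.15],AZ,-18)):
        P=np.array(P)+.019*rot(az,el)[:,2]
        c,j=ik(p,P,az,el,x0);x0=j[:5];print(round(c,5),az,j.round(0))
go(np.array([.54,.22,.32])+.019*rot(-30,-55)[:,2],-30,-55)
```

```text
AZ -90
0.0 -30 [ 54.   9. -15.  38. -67.  -9.]
0.0 -65 [ 52.  18. -10.  47. -93. -38.]
0.0 -90 [  36.   28.   -7.   53. -106.  -47.]
0.0 -90 [ 22.  26. -20.  62. -92. -50.]
0.0 -90 [ 22.  38. -32.  63. -80. -72.]
AZ -100
0.0 -30 [ 54.   9. -15.  38. -67.  -9.]
0.0 -65 [ 52.  18. -10.  47. -93. -38.]
0.0 -100 [  34.   32.    0.   48. -114.  -48.]
0.0 -100 [ 20.  30. -12.  56. -99. -50.]
0.0 -100 [ 20.  41. -24.  55. -85. -69.]
AZ -110
0.0 -30 [ 54.   9. -15.  38. -67.  -9.]
0.0 -65 [ 52.  18. -10.  47. -93. -38.]
0.0 -110 [  31.   35.    8.   44. -121.  -50.]
0.0 -110 [  18.   33.   -4.   51. -106.  -50.]
0.0 -110 [ 18.  44. -16.  48. -92. -67.]
t 3.0 d [0.0059, -0.0085, 0.0668] rv [-0.0739, -0.308, -0.5964] deg 38.7 w 0.691 F [ 0.6  1.1 -0.3] j [ 43.  10. -22.  15. -46.  42.]
```

>>> play_rows --commands '[[[0.002,-0.002,0.02,-0.015,-0.062,-0.12,1],[0.003,-0.004,0.035,-0.03,-0.124,-0.24,1],[0.004,-0.006,0.05,-0.045,-0.186,-0.36,1],[0.005,-0.007,0.065,-0.06,-0.247,-0.48,1],[0.006,-0.009,0.08,-0.074,-0.308,-0.596,1]]]'

```text
time_s: 3.5
tcp_pos: [0.5487, 0.213, 0.3152]
ee_rot: [[0.708, -0.504, 0.495], [-0.413, -0.864, -0.29], [0.573, 0.001, -0.819]]
wrist_force: [0.2, 0.3, -0.9]
gripper_width: 0.692
```

Run:
```python
from h import *
go(np.array([.56,.15,.34])+.019*rot(-62,-36)[:,2],-62,-36)
```

```text
t 3.5 d [0.0185, -0.0766, 0.0137] rv [-0.2415, -0.2336, -0.5482] deg 36.8 w 0.692 F [ 0.2  0.3 -0.9] j [ 51.   8. -27.  42. -57. -16.]
```

>>> play_rows --commands '[[[0.004,-0.015,0.003,-0.048,-0.047,-0.11,1],[0.008,-0.03,0.006,-0.096,-0.094,-0.22,1],[0.012,-0.045,0.01,-0.144,-0.14,-0.33,1],[0.016,-0.06,0.014,-0.192,-0.187,-0.44,1],[0.018,-0.077,0.014,-0.241,-0.234,-0.548,1]]]'

```text
time_s: 4.0
tcp_pos: [0.5674, 0.1365, 0.3289]
ee_rot: [[0.277, -0.882, 0.38], [-0.519, -0.47, -0.714], [0.809, 0.0, -0.588]]
wrist_force: [-0.8, -0.2, -0.3]
gripper_width: 0.691
```

Run:
```python
from h import *
go(np.array([.6,.0,.34])+.019*rot(-100,-18)[:,2],-100,-18)
```

```text
t 4.0 d [0.0294, -0.1543, 0.0052] rv [-0.3166, -0.0504, -0.6587] deg 42.0 w 0.691 F [-0.8 -0.2 -0.3] j [ 48.  17. -25.  50. -79. -45.]
```

>>> play_rows --commands '[[[0.006,-0.03,0.002,-0.063,-0.01,-0.132,1],[0.012,-0.06,0.003,-0.127,-0.02,-0.264,1],[0.018,-0.09,0.004,-0.19,-0.03,-0.395,1],[0.024,-0.12,0.005,-0.253,-0.04,-0.527,1],[0.029,-0.154,0.005,-0.317,-0.05,-0.659,1]]]'

```text
time_s: 4.5
tcp_pos: [0.5971, -0.0177, 0.3331]
ee_rot: [[-0.052, -0.985, -0.167], [-0.304, 0.174, -0.936], [0.951, 0.002, -0.309]]
wrist_force: [0.9, 0.5, 0.1]
gripper_width: 0.688
```

>>> play_rows --commands '[[[0,0,0,0,0,0,1],[0,0,0,0,0,0,1]]]'

```text
time_s: 4.7
tcp_pos: [0.5968, -0.0185, 0.3324]
ee_rot: [[-0.049, -0.985, -0.166], [-0.306, 0.173, -0.936], [0.951, 0.005, -0.31]]
wrist_force: [0.0, -0.1, -0.0]
gripper_width: 0.69
```

```bash
cat > bk.py <<'E'
from h import *
from scipy.optimize import least_squares
def beaker(names,cen,save=""):
    for n in names:
        c=cap(n,f"pics/{n}{save}.png");W=cloud(c);hsv=cv2.cvtColor(c["image"],cv2.COLOR_RGB2HSV)
        m=((hsv[...,0]>98)&(hsv[...,0]<125)&(hsv[...,1]>110)&(hsv[...,2]>40))
        m=cv2.erode(m.astype(np.uint8),np.ones((3,3)))>0
        P=W[m];P=P[np.linalg.norm(P-cen,axis=1)<.11]
        if len(P)<40: print(n,len(P));continue
        def f(p):
            a=np.array([p[2],p[3],-1]);a/=np.linalg.norm(a);q=P-[p[0],p[1],cen[2]];q-=np.outer(q@a,a);return np.linalg.norm(q,axis=1)-.03
        s=least_squares(f,[cen[0],cen[1],0,0],loss="soft_l1",f_scale=.002)
        print(n,len(P),"xy at z",cen[2],s.x[:2].round(4),"lean x,y deg",np.degrees(np.arctan(s.x[2:])).round(1),"rms",np.std(s.fun).round(4),"z",np.percentile(P[:,2],[1,99]).round(3))
E
python3 - <<'E'
from bk import *
go(np.array([.6,-.171,.34])+.019*rot(-100,-18)[:,2],-100,-18)
s=r.sense();g=s["tcp_pos"]-.019*np.array(s["ee_rot"])[:,2];print("grasp",g)
beaker(("top","side"),g-[0,0,.03],"2")
a=cv2.imread("pics/top2.png");b=cv2.imread("pics/side2.png")
cv2.imwrite("pics/ts2.png",np.vstack([a[40:340,240:640],b[100:400,180:580]]))
E
```

```text
t 4.7 d [0.0001, -0.1703, 0.0017] rv [-0.0016, -0.0048, -0.0009] deg 0.3 w 0.69 F [ 0.  -0.1 -0. ] j [  31.   33.  -11.   47. -104.  -56.]
grasp [ 0.59991289 -0.00072915  0.33827681]
top 831 xy at z 0.3082768138892452 [ -9.8281 -58.9604] lean x,y deg [-89.8 -90. ] rms 0.0059 z [0.298 0.375]
side 1345 xy at z 0.3082768138892452 [ 0.5993 -0.003 ] lean x,y deg [ 0.  -0.6] rms 0.006 z [0.248 0.371]
```

View pics/ts2.png

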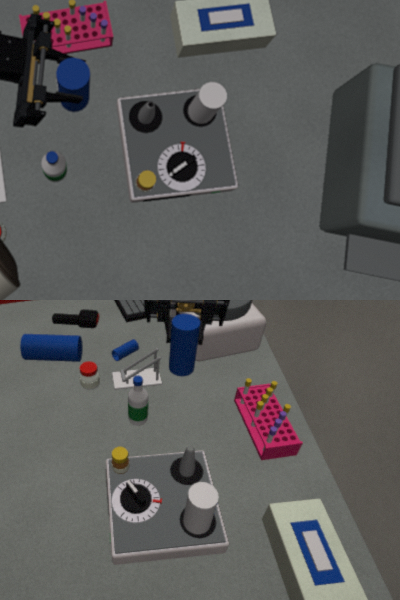

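The picture shows the beaker upright, mouth down, in the grip at about top (72,85) and side (183,345). The lean is about 0–0.6°, and the cradle, bottle and jar look undisturbed. The rim is at about z 0.248, so I move over the peg.

>>> play_rows --commands '[[[0,-0.04,0,0,0,0,1],[0,-0.08,0,0,0,0,1],[0,-0.12,0,0,0,0,1],[0,-0.155,0,0,0,0,1],[0,-0.17,0,0,0,0,1]]]'

```text
time_s: 5.3
tcp_pos: [0.5951, -0.1892, 0.3351]
ee_rot: [[-0.052, -0.985, -0.164], [-0.307, 0.172, -0.936], [0.95, 0.002, -0.311]]
wrist_force: [-0.7, 0.0, -1.3]
gripper_width: 0.687
```

>>> play_rows --commands '[[[0,0,-0.02,0,0,0,1],[0,0,-0.04,0,0,0,1],[0,0,-0.06,0,0,0,1],[0,0,-0.07,0,0,0,1],[0,0,-0.07,0,0,0,1]]]'

```text
time_s: 5.8
tcp_pos: [0.5964, -0.1868, 0.2635]
ee_rot: [[-0.048, -0.985, -0.163], [-0.306, 0.17, -0.937], [0.951, 0.004, -0.31]]
wrist_force: [0.1, -1.0, -1.2]
gripper_width: 0.69
```

Run:
```python
from bk import *
go(np.array([.6,-.171,.27])+.019*rot(-100,-18)[:,2],-100,-18)
s=r.sense();g=s["tcp_pos"]-.019*np.array(s["ee_rot"])[:,2];print("grasp",g)
beaker(("side","top"),g-[0,0,.03],"3")
a=cv2.imread("pics/top3.png");b=cv2.imread("pics/side3.png")
cv2.imwrite("pics/ts3.png",np.hstack([cv2.resize(a[60:260,330:510],None,fx=2,fy=2),cv2.resize(b[220:400,270:450],None,fx=2.222,fy=2.222)]))
```

```text
t 5.8 d [0.0004, -0.002, 0.0006] rv [-0.0013, -0.0043, -0.0037] deg 0.3 w 0.69 F [ 0.1 -1.  -1.2] j [ 16.  33. -24.  59. -88. -60.]
grasp [ 0.59951059 -0.16898931  0.26940348]
side 1422 xy at z 0.2394034759657511 [ 0.5992 -0.172 ] lean x,y deg [ 0.  -0.6] rms 0.0066 z [0.179 0.302]
top 744 xy at z 0.2394034759657511 [-5.7194 -3.1667] lean x,y deg [-89.7 -89.3] rms 0.0077 z [0.199 0.307]
```

View pics/ts3.png

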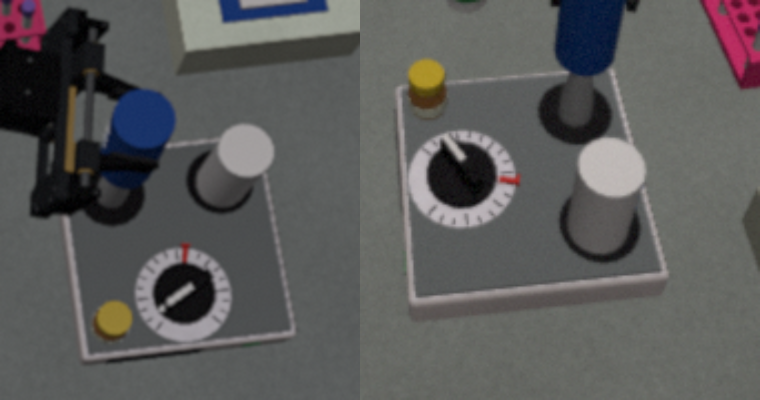

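Both views show the beaker centred over the free peg, with the rim at about z 0.178. I lower it most of the way, then slowly.

>>> play_rows --commands '[[[0,0,-0.025,0,0,0,1],[0,0,-0.05,0,0,0,1],[0,0,-0.075,0,0,0,1],[0,0,-0.095,0,0,0,1],[0,0,-0.1,0,0,0,1]]]'

```text
time_s: 6.4
tcp_pos: [0.5963, -0.1877, 0.1633]
ee_rot: [[-0.049, -0.985, -0.165], [-0.306, 0.172, -0.937], [0.951, 0.004, -0.31]]
wrist_force: [0.8, 0.4, -0.1]
gripper_width: 0.69
```

>>> play_rows --commands '[[[0,0,-0.003,0,0,0,1],[0,0,-0.006,0,0,0,1],[0,0,-0.008,0,0,0,1],[0,0,-0.01,0,0,0,1],[0,0,-0.01,0,0,0,1]]]'

```text
time_s: 6.9
tcp_pos: [0.5963, -0.1879, 0.1544]
ee_rot: [[-0.051, -0.985, -0.164], [-0.306, 0.172, -0.936], [0.951, 0.002, -0.31]]
wrist_force: [0.5, 0.1, 0.2]
gripper_width: 0.689
```

Run:
```python
from bk import *
go(np.array([.6,-.171,.15])+.019*rot(-100,-18)[:,2],-100,-18)
s=r.sense();g=s["tcp_pos"]-.019*np.array(s["ee_rot"])[:,2];print("grasp",g,s["moment"])
beaker(("side",),g-[0,0,.03],"4")
```

```text
t 6.9 d [0.0005, -0.0009, -0.0103] rv [-0.0017, -0.0021, -0.0015] deg 0.2 w 0.689 F [0.5 0.1 0.2] j [ 16.  40. -28.  60. -82. -70.]
grasp [ 0.59946646 -0.17009268  0.16028329] [ 2.18974393 -0.41555866  0.06692643]
side 1132 xy at z 0.13028329154377216 [ 0.5991 -0.1731] lean x,y deg [ 0.5 -0.7] rms 0.0069 z [0.069 0.193]
```

>>> play_rows --commands '[[[0,0,-0.002,0,0,0,1],[0,0,-0.004,0,0,0,1],[0,0,-0.005,0,0,0,1],[0,0,-0.005,0,0,0,1]]]'

```text
time_s: 7.35
tcp_pos: [0.5965, -0.1881, 0.1514]
ee_rot: [[-0.051, -0.985, -0.165], [-0.302, 0.172, -0.938], [0.952, 0.002, -0.306]]
wrist_force: [-0.9, 0.5, 6.3]
gripper_width: 0.69
```

>>> play_rows --commands '[[[0,0,-0.001,0,0,0,1],[0,0,-0.002,0,0,0,1],[0,0,-0.002,0,0,0,1]]]'

```text
time_s: 7.65
tcp_pos: [0.5965, -0.1882, 0.1514]
ee_rot: [[-0.051, -0.985, -0.165], [-0.298, 0.173, -0.939], [0.953, 0.001, -0.303]]
wrist_force: [-1.3, -0.6, 10.8]
gripper_width: 0.693
```

Contact at 11 N. I back off a little and open.

>>> play_rows --commands '[[[0,0,0.002,0,0,0,1],[0,0,0.003,0,0,0,0.2],[0,0,0.003,0,0,0,0],[0,0,0.003,0,0,0,0],[0,0,0.003,0,0,0,0]]]'

```text
time_s: 8.15
tcp_pos: [0.5962, -0.1879, 0.1496]
ee_rot: [[-0.05, -0.985, -0.165], [-0.306, 0.172, -0.936], [0.951, 0.004, -0.31]]
wrist_force: [-0.2, -0.6, 1.4]
gripper_width: 0.957
```

Run:
```python
from bk import *
beaker(("side",),np.array([.6,-.171,.125]),"5")
s=r.sense();z=np.array(s["ee_rot"])[:,2];print(-z*.1,s["gripper_width"],s["wrist_force"])
```

```text
side 1097 xy at z 0.125 [ 0.5998 -0.1734] lean x,y deg [-0.4 -0.3] rms 0.007 z [0.067 0.19 ]
[0.01646996 0.09363058 0.03101701] 0.9675892681413784 [ 0.36458308 -0.28030707  0.3450392 ]
```

>>> play_rows --commands '[[[0.003,0.015,0.005,0,0,0,0],[0.007,0.04,0.013,0,0,0,0],[0.012,0.07,0.023,0,0,0,0],[0.017,0.1,0.033,0,0,0,0],[0.017,0.1,0.06,0,0,0,0]]]'

```text
time_s: 8.7
tcp_pos: [0.615, -0.0833, 0.209]
ee_rot: [[-0.047, -0.986, -0.159], [-0.306, 0.166, -0.937], [0.951, 0.005, -0.31]]
wrist_force: [-0.4, -0.8, 0.0]
gripper_width: 0.999
```

>>> play_rows --commands '[[[0,0,0.04,0,0,0,0],[0,0,0.08,0,0,0,0],[0,0,0.11,0,0,0,0],[0,0,0.13,0,0,0,0],[0,0,0.13,0,0,0,0]]]'

```text
time_s: 9.2
tcp_pos: [0.6138, -0.0867, 0.3433]
ee_rot: [[-0.056, -0.985, -0.161], [-0.308, 0.171, -0.936], [0.95, -0.003, -0.313]]
wrist_force: [0.2, 0.0, -0.9]
gripper_width: 0.998
```

Run:
```python
from bk import *
beaker(("side","top"),np.array([.6,-.171,.125]),"6")
a=cv2.imread("pics/top6.png");b=cv2.imread("pics/side6.png")
cv2.imwrite("pics/ts6.png",np.hstack([cv2.resize(a[100:260,350:490],None,fx=2.75,fy=2.75,interpolation=2),cv2.resize(b[240:360,270:390],None,fx=3.6667,fy=3.6667,interpolation=2)][:2]) )
s=r.sense();print(s["tcp_pos"],np.round(s["joints"]))
c={}
for n in("top","side"):
    d=np.load(f"pics/{n}6.npz");K,E,im=d["K"],d["E"],d["im"];hsv=cv2.cvtColor(im,cv2.COLOR_RGB2HSV);h,w=im.shape[:2];u,v=np.meshgrid(np.arange(w),np.arange(h))
    D=np.stack([(u-K[0,2])/K[0,0],-(v-K[1,2])/K[1,1],-np.ones_like(u,float)],-1)@E[:3,:3].T
    X=lambda hh:E[:3,3]+D*((hh-E[2,3])/D[...,2])[...,None]
    x=X(.061);C=np.array([.468,-.238]);q=x[...,:2]-C;rr=np.hypot(q[...,0],q[...,1])
    # outer edge of white scale
    k=(rr<.068)&(hsv[...,2]>110)&(hsv[...,1]<60);k=cv2.morphologyEx(k.astype(np.uint8),cv2.MORPH_OPEN,np.ones((2,2)))
    ct=max(cv2.findContours(k,cv2.RETR_EXTERNAL,cv2.CHAIN_APPROX_NONE)[0],key=len)[:,0]
    Q=x[ct[:,1],ct[:,0],:2].astype(np.float32)
    f=least_squares(lambda p:np.hypot(Q[:,0]-p[0],Q[:,1]-p[1])-p[2],[*C,.06],loss="soft_l1",f_scale=.002).x
    print(n,"scale centre",f.round(4))
    C=f[:2];k=(np.hypot(x[...,0]-C[0],x[...,1]-C[1])<.065)&(hsv[...,1]>110)&((hsv[...,0]<8)|(hsv[...,0]>172))&(x[...,0]>C[0]+.02);m=x[k][:,:2].mean(0)
    print(" red",k.sum(),m.round(4),np.degrees(np.arctan2(*(m-C)[::-1])).round(1))
    x=X(.1);k=((np.hypot(x[...,0]-C[0],x[...,1]-C[1])<.036)&(hsv[...,2]>110)&(hsv[...,1]<60)).astype(np.uint8)
    nn,l,st,ce=cv2.connectedComponentsWithStats(k)
    for i in range(1,nn):
        if st[i,4]>8:
            Z=x[l==i][:,:2];w,V=np.linalg.eigh(np.cov(Z.T));print(" white",st[i],Z.mean(0).round(4),"ax",np.degrees(np.arctan2(V[1,1],V[0,1])).round(1),"from C",np.degrees(np.arctan2(*(Z.mean(0)-C)[::-1])).round(1))
```

```text
side 1099 xy at z 0.125 [ 0.5998 -0.1734] lean x,y deg [-0.3 -0.4] rms 0.007 z [0.066 0.19 ]
top 693 xy at z 0.125 [ 0.5956 -0.1745] lean x,y deg [-19.4 -16.5] rms 0.0101 z [0.08  0.194]
[ 0.61318028 -0.08723334  0.33993453] [  25.   32.  -13.   52. -100.  -53.]
top scale centre [ 0.4655 -0.2398  0.053 ]
 red 19 [ 0.52   -0.2463] -6.8
 white [425 191  18  32 143] [ 0.4593 -0.2618] ax 168.8 from C -105.7
 white [414 202  13  10  49] [ 0.4663 -0.2259] ax 119.4 from C 86.4
side scale centre [ 0.4671 -0.2447  0.0519]
 red 29 [ 0.5183 -0.2474] -3.0
 white [298 279  32  21 200] [ 0.4631 -0.2259] ax -167.5 from C 101.8
```

View pics/ts6.png

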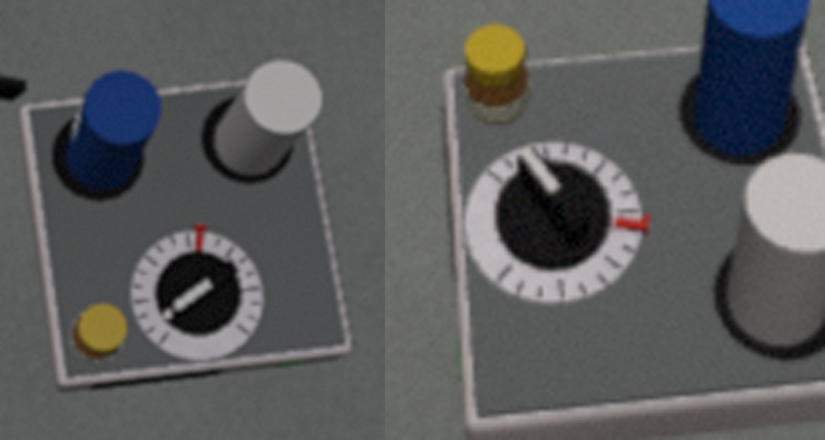

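The beaker stands straight on the free peg's disc and is released. The neighbour and vial are untouched. The pointer is at the lower left with azimuth about 119°, and the red marker is at about −9°. I go over the dial with the tool down.

Run:
```python
from h import *
go([.54,-.165,.34],-80,-54)
```

```text
t 9.3 d [-0.0732, -0.0778, 0.0001] rv [0.6293, -0.002, 0.3346] deg 40.8 w 1.002 F [-0.3  0.2 -0.7] j [  25.   32.  -13.   52. -100.  -53.]
```

>>> play_rows --commands '[[[-0.015,-0.015,0.01,0.126,0,0.067,0],[-0.03,-0.03,0.01,0.252,0,0.134,0],[-0.045,-0.045,0.01,0.378,0,0.2,0],[-0.06,-0.06,0.005,0.504,0,0.268,0],[-0.073,-0.078,0,0.63,0,0.335,0]]]'

```text
time_s: 9.8
tcp_pos: [0.5394, -0.1654, 0.3389]
ee_rot: [[0.147, -0.984, 0.102], [-0.798, -0.179, -0.575], [0.584, 0.003, -0.812]]
wrist_force: [1.2, -0.7, 0.4]
gripper_width: 1.005
```

Run:
```python
from h import *
go([.47,-.239,.25],-61,-90)
```

```text
t 9.8 d [-0.0694, -0.0736, -0.0889] rv [0.591, 0.2083, 0.3148] deg 40.2 w 1.005 F [ 1.2 -0.7  0.4] j [ 15.   8. -23.  39. -68. -23.]
```

>>> play_rows --commands '[[[-0.014,-0.015,-0.01,0.118,0.042,0.063,0],[-0.028,-0.03,-0.03,0.236,0.083,0.126,0],[-0.042,-0.045,-0.05,0.355,0.125,0.19,0],[-0.056,-0.06,-0.07,0.473,0.166,0.25,0],[-0.069,-0.074,-0.089,0.591,0.208,0.315,0]]]'

```text
time_s: 10.3
tcp_pos: [0.4709, -0.2388, 0.2507]
ee_rot: [[0.482, -0.876, 0.0], [-0.876, -0.482, -0.004], [0.004, 0.002, -1.0]]
wrist_force: [0.8, -0.6, -0.6]
gripper_width: 0.999
```

>>> play_rows --commands '[[[0,0,0,0,0,0,0],[0,0,0,0,0,0,0]]]'

```text
time_s: 10.5
tcp_pos: [0.4711, -0.2402, 0.2502]
ee_rot: [[0.476, -0.879, -0.002], [-0.879, -0.476, -0.01], [0.008, 0.007, -1.0]]
wrist_force: [-0.8, -0.2, -0.6]
gripper_width: 0.996
```

Run:
```python
from h import *
go([.47,-.239,.25],-61,-90)
c=cap("wrist","pics/w7.png")
K,E=c["K"],c["E"]
# project expected points
for nm,P in dict(dial=[.47,-.239,.1],red=[.52,-.247,.06],tip=[.452,-.208,.072]).items():
    q=E[:3,:3].T@(np.array(P)-E[:3,3]);print(nm,(K[0,0]*q[0]/-q[2]+K[0,2]).round(),(K[1,1]*-q[1]/-q[2]+K[1,2]).round())
```

```text
t 10.5 d [-0.0011, 0.0012, -0.0002] rv [0.0101, -0.002, 0.0098] deg 0.8 w 0.996 F [-0.8 -0.2 -0.6] j [ -9.  11. -11.   1. -68.  37.]
dial 318.0 185.0
red 286.0 154.0
tip 319.0 207.0
```

View pics/w7.png

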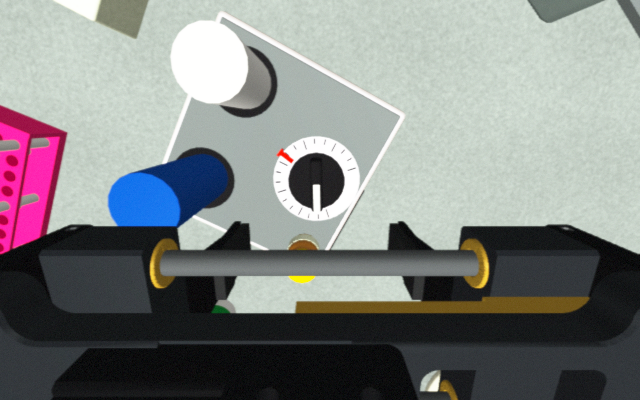

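The wrist view shows the dial at (316,178), the pointer straight down to (317,210) and red at (286,155). The bar lies square between the fingers. Next I measure from this view.

```bash
cat > dial.py <<'E'
from h import *
from scipy.optimize import least_squares
def dial(f,C=np.array([.47,-.239])):
    d=np.load(f);K,E,im=d["K"],d["E"],d["im"];hsv=cv2.cvtColor(im,cv2.COLOR_RGB2HSV);h,w=im.shape[:2];u,v=np.meshgrid(np.arange(w),np.arange(h))
    D=np.stack([(u-K[0,2])/K[0,0],-(v-K[1,2])/K[1,1],-np.ones_like(u,float)],-1)@E[:3,:3].T
    X=lambda hh:(E[:3,3]+D*((hh-E[2,3])/D[...,2])[...,None])[...,:2]
    x=X(.072);rr=np.hypot(*(x-C).transpose(2,0,1))
    k=((rr<.045)&(hsv[...,2]<70)).astype(np.uint8)
    ct=max(cv2.findContours(k,cv2.RETR_EXTERNAL,cv2.CHAIN_APPROX_NONE)[0],key=len)[:,0];ct=cv2.convexHull(ct)[:,0]
    Q=x[ct[:,1],ct[:,0]];p=least_squares(lambda p:np.hypot(Q[:,0]-p[0],Q[:,1]-p[1])-p[2],[*C,.036],loss="soft_l1",f_scale=.001).x
    print("skirt",p.round(4));C=p[:2]
    x=X(.061);k=(np.hypot(*(x-C).transpose(2,0,1))<.065)&(hsv[...,1]>130)&((hsv[...,0]<8)|(hsv[...,0]>172))&(x[...,0]>C[0]);m=x[k].mean(0)
    print("red",k.sum(),(m-C).round(4),"az",np.degrees(np.arctan2(*(m-C)[::-1])).round(1))
    for hh in(.1,.072):
        x=X(hh);k=((np.hypot(*(x-C).transpose(2,0,1))<.033)&(hsv[...,2]>140)&(hsv[...,1]<60)).astype(np.uint8)
        n,l,st,_=cv2.connectedComponentsWithStats(k)
        for i in range(1,n):
            if st[i,4]>15:
                Z=x[l==i];V=np.linalg.eigh(np.cov(Z.T))[1];print(" white",hh,st[i,4],(Z.mean(0)-C).round(4),"line",np.degrees(np.arctan2(V[1,1],V[0,1])).round(1),"az",np.degrees(np.arctan2(*(Z.mean(0)-C)[::-1])).round(1))
E
python3 -c "
from dial import *
dial('pics/w7.npz')"
```

```text
skirt [ 0.4713 -0.2365  0.0343]
red 80 [ 0.0493 -0.0081] az -9.3
 white 0.1 506 [-0.0083  0.0156] line -152.0 az 117.9
 white 0.072 162 [-0.0087  0.0162] line 119.3 az 118.3
```

Run:
```python
from h import *
go([.471,-.2375,.080],-61.8,-90)
```

```text
t 10.55 d [-0.0005, 0.0019, -0.1708] rv [0.0106, -0.0009, -0.0063] deg 0.7 w 1.002 F [0.9 0.2 0.9] j [ -9.  11. -11.   1. -68.  37.]
```

>>> play_rows --commands '[[[0,0.002,-0.04,0.01,0,0,0],[0,0.002,-0.08,0.01,0,0,0],[0,0.002,-0.12,0.01,0,0,0],[0,0.002,-0.15,0.01,0,0,0],[0,0.002,-0.16,0.01,0,0,0]]]'

```text
time_s: 11.05
tcp_pos: [0.4698, -0.2353, 0.0889]
ee_rot: [[0.481, -0.877, -0.005], [-0.877, -0.481, 0.001], [-0.003, 0.004, -1.0]]
wrist_force: [-1.0, 0.3, 0.3]
gripper_width: 1.0
```

>>> play_rows --commands '[[[0,0,-0.003,0,0,0,0],[0,0,-0.005,0,0,0,0],[0,0,-0.005,0,0,0,0.5],[0,0,-0.005,0,0,0,0.5],[0,0,-0.005,0,0,0,0.5]]]'

```text
time_s: 11.55
tcp_pos: [0.4723, -0.2376, 0.0878]
ee_rot: [[0.479, -0.878, 0.003], [-0.878, -0.479, -0.0], [0.002, -0.003, -1.0]]
wrist_force: [-0.5, 0.4, 1.1]
gripper_width: 0.811
```

Run:
```python
from h import *
go([.471,-.2375,.080],-61.8,-90)
```

```text
t 11.55 d [-0.0013, 0.0001, -0.0078] rv [0.0004, 0.0034, -0.0072] deg 0.5 w 0.811 F [-0.5  0.4  1.1] j [ -9.  21. -23.  -0. -46.  38.]
```

>>> play_rows --commands '[[[0,0,-0.005,0,0,-0.005,0.5],[0,0,-0.005,0,0,-0.005,1],[0,0,-0.005,0,0,-0.005,1],[0,0,-0.005,0,0,-0.005,1],[0,0,-0.005,0,0,-0.005,1]]]'

```text
time_s: 12.05
tcp_pos: [0.4717, -0.2375, 0.0818]
ee_rot: [[0.475, -0.88, 0.001], [-0.88, -0.475, 0.0], [0.001, -0.001, -1.0]]
wrist_force: [0.2, -0.4, -0.1]
gripper_width: 0.357
```

>>> play_rows --commands '[[[0,0,0,0,0,0,1],[0,0,0,0,0,0,1],[0,0,0,0,0,0,1],[0,0,0,0,0,0,1],[0,0,0,0,0,0,1]]]'

```text
time_s: 12.55
tcp_pos: [0.472, -0.2373, 0.0818]
ee_rot: [[0.475, -0.88, 0.002], [-0.88, -0.475, 0.0], [0.001, -0.002, -1.0]]
wrist_force: [1.8, 1.3, 0.5]
gripper_width: 0.156
```

>>> play_rows --commands '[[[0,0,0,0,0,-0.14,1],[0,0,0,0,0,-0.28,1],[0,0,0,0,0,-0.42,1],[0,0,0,0,0,-0.56,1],[0,0,0,0,0,-0.7,1]]]'

```text
time_s: 13.05
tcp_pos: [0.4717, -0.2374, 0.0818]
ee_rot: [[-0.21, -0.978, 0.001], [-0.978, 0.21, -0.001], [0.001, -0.001, -1.0]]
wrist_force: [0.2, 0.8, -0.1]
gripper_width: 0.16
```

>>> play_rows --commands '[[[0,0,0,0,0,-0.14,1],[0,0,0,0,0,-0.28,1],[0,0,0,0,0,-0.42,1],[0,0,0,0,0,-0.56,1],[0,0,0,0,0,-0.7,1]]]'

```text
time_s: 13.55
tcp_pos: [0.4714, -0.2372, 0.0818]
ee_rot: [[-0.79, -0.613, -0.0], [-0.613, 0.79, -0.001], [0.001, -0.0, -1.0]]
wrist_force: [0.2, 1.8, 0.9]
gripper_width: 0.163
```

>>> play_rows --commands '[[[0,0,0,0,0,-0.14,1],[0,0,0,0,0,-0.28,1],[0,0,0,0,0,-0.42,1],[0,0,0,0,0,-0.56,1],[0,0,0,0,0,-0.7,1]]]'

```text
time_s: 14.05
tcp_pos: [0.4713, -0.2369, 0.0818]
ee_rot: [[-0.999, 0.04, -0.001], [0.04, 0.999, -0.0], [0.001, -0.0, -1.0]]
wrist_force: [-0.1, 3.8, 1.3]
gripper_width: 0.157
```

Run:
```python
from h import *
go([.471,-.2375,.080],-189.3,-90)
```

```text
t 14.05 d [-0.0003, -0.0006, -0.0018] rv [0.0001, -0.0014, -0.1219] deg 7.0 w 0.157 F [-0.1  3.8  1.3] j [ -9.  21. -24.   0. -45. -83.]
```

>>> play_rows --commands '[[[0,0,0,0,0,-0.08,1],[0,0,0,0,0,-0.122,1],[0,0,0,0,0,-0.122,1],[0,0,0,0,0,-0.122,1]]]'

```text
time_s: 14.45
tcp_pos: [0.4713, -0.2368, 0.0818]
ee_rot: [[-0.988, 0.156, -0.001], [0.156, 0.988, -0.0], [0.001, -0.0, -1.0]]
wrist_force: [-0.5, 5.8, 2.8]
gripper_width: 0.159
```

>>> play_rows --commands '[[[0,0,0,0,0,0,0.6],[0,0,0,0,0,0,0.4],[0,0,0,0,0,0,0],[0,0,0,0,0,0,0],[0,0,0,0,0,0,0]]]'

```text
time_s: 14.95
tcp_pos: [0.4716, -0.2377, 0.0817]
ee_rot: [[-0.988, 0.156, -0.001], [0.156, 0.988, -0.001], [0.001, -0.001, -1.0]]
wrist_force: [0.0, -0.3, -0.4]
gripper_width: 0.526
```

>>> play_rows --commands '[[[0,0,0.03,0,0,0,0],[0,0,0.07,0,0,0,0],[0,0,0.11,0,0,0,0],[0,0,0.15,0,0,0,0],[0,0,0.17,0,0,0,0]]]'

```text
time_s: 15.45
tcp_pos: [0.4729, -0.2381, 0.256]
ee_rot: [[-0.988, 0.156, 0.005], [0.156, 0.988, -0.003], [-0.006, -0.002, -1.0]]
wrist_force: [0.8, -0.3, 0.4]
gripper_width: 0.961
```

>>> play_rows --commands '[[[0,0,0,0,0,0,0],[0,0,0,0,0,0,0],[0,0,0,0,0,0,0]]]'

```text
time_s: 15.75
tcp_pos: [0.4708, -0.2372, 0.2502]
ee_rot: [[-0.988, 0.156, -0.004], [0.156, 0.988, -0.0], [0.004, -0.001, -1.0]]
wrist_force: [-0.0, -0.3, 0.2]
gripper_width: 0.998
```

Run:
```python
from dial import *
cap("wrist","pics/w8.png"); go([.471,-.2375,.25],-189.3,-90)
dial('pics/w8.npz')
```

```text
t 15.8 d [0.0001, -0.0002, -0.0001] rv [0.0001, -0.0039, -0.0053] deg 0.4 w 0.997 F [ 0.8 -0.5  0.4] j [ -9.  11. -10.   0. -68. -90.]
skirt [ 0.4704 -0.2361  0.0343]
red 57 [ 0.0545 -0.01  ] az -10.4
 white 0.1 500 [ 0.017 -0.003] line 79.3 az -9.9
 white 0.072 175 [ 0.0177 -0.0025] line 172.7 az -8.1
```

View pics/w8.png

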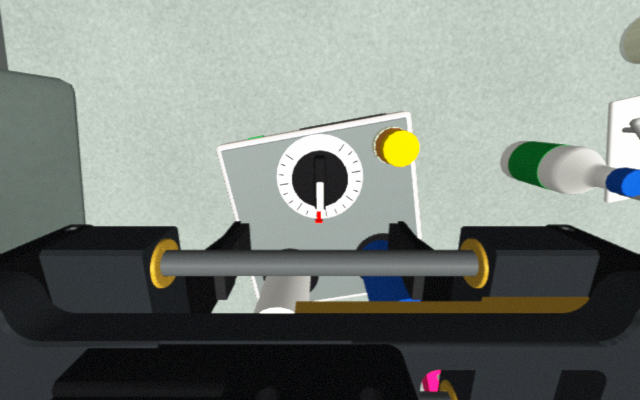

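Run:
```python
from h import *
d=np.load("pics/w8.npz");im=d["im"].astype(int);hsv=cv2.cvtColor(d["im"],cv2.COLOR_RGB2HSV)
for v in range(180,224,2):
    row=im[v,300:340];lum=row.sum(1);red=np.where((hsv[v,300:340,1]>120)&((hsv[v,300:340,0]<8)|(hsv[v,300:340,0]>172)))[0]
    w=np.clip(lum-300,0,None)*(np.abs(np.arange(40)-19)<8)*(hsv[v,300:340,1]<60)
    print(v,"white",round((w*np.arange(300,340)).sum()/max(w.sum(),1),1) if v<214 else "", "red",red.mean().round(1)+300 if len(red) else "",end="; ")
cv2.imwrite("pics/z8.png",cv2.resize(d["im"][125:230,260:375,::-1],None,fx=5,fy=5,interpolation=cv2.INTER_CUBIC))
o=[ray(dict(K=d["K"],E=d["E"]),u,v,h) for u,v,h in((318.7,218,.061),(319.5,209,.072))]
for q in o: print(q.round(4),np.degrees(np.arctan2(q[1]+.2375,q[0]-.4712)).round(1),np.degrees(np.arctan2(q[1]+.2365,q[0]-.4709)).round(1))
```

```text
180 white 0.0 red ; 182 white 319.5 red ; 184 white 319.6 red ; 186 white 319.6 red ; 188 white 319.6 red ; 190 white 319.6 red ; 192 white 319.6 red ; 194 white 319.6 red ; 196 white 319.6 red ; 198 white 319.7 red ; 200 white 319.7 red ; 202 white 319.7 red ; 204 white 319.7 red ; 206 white 319.0 red ; 208 white 318.4 red ; 210 white 318.8 red ; 212 white 318.9 red 318.5; 214 white  red 318.5; 216 white  red 318.5; 218 white  red 318.0; 220 white  red 318.5; 222 white  red 318.5; [ 0.5251 -0.2458  0.061 ] -8.7 -9.7
[ 0.5093 -0.2422  0.072 ] -7.0 -8.4
```

View pics/z8.png

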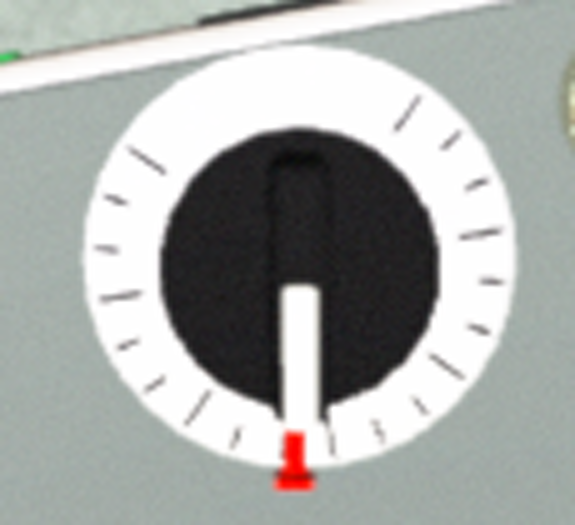

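The zoom shows the pointer at column ~300.5/5 and red at ~293/5, so the pointer lacks about 1.7° clockwise. I grip again and trim by 0.03 rad.

>>> play_rows --commands '[[[0,0,-0.04,0,0,0,0.3],[0,0,-0.08,0,0,0,0.3],[0,0,-0.12,0,0,0,0.3],[0,0,-0.155,0,0,0,0.3],[0,0,-0.17,0,0,0,0.3]]]'

```text
time_s: 16.3
tcp_pos: [0.4684, -0.2367, 0.0771]
ee_rot: [[-0.988, 0.157, -0.009], [0.157, 0.988, 0.001], [0.01, -0.0, -1.0]]
wrist_force: [-0.2, 0.6, -0.1]
gripper_width: 0.72
```

>>> play_rows --commands '[[[0,0,0,0,0,0,0.5],[0,0,0,0,0,0,1],[0,0,0,0,0,0,1],[0,0,0,0,0,0,1],[0,0,0,0,0,0,1]]]'

```text
time_s: 16.8
tcp_pos: [0.4722, -0.2376, 0.0828]
ee_rot: [[-0.988, 0.156, 0.001], [0.156, 0.988, -0.001], [-0.001, -0.001, -1.0]]
wrist_force: [0.3, 0.2, 0.1]
gripper_width: 0.332
```

>>> play_rows --commands '[[[0,0,0,0,0,0,1],[0,0,0,0,0,0,1],[0,0,0,0,0,0,1]]]'

```text
time_s: 17.1
tcp_pos: [0.472, -0.2369, 0.0822]
ee_rot: [[-0.988, 0.156, 0.0], [0.156, 0.988, -0.0], [-0.0, -0.0, -1.0]]
wrist_force: [0.7, 4.9, 1.9]
gripper_width: 0.159
```

>>> play_rows --commands '[[[0,0,0,0,0,-0.015,1],[0,0,0,0,0,-0.03,1],[0,0,0,0,0,-0.03,1],[0,0,0,0,0,-0.03,1]]]'

```text
time_s: 17.5
tcp_pos: [0.4719, -0.237, 0.0822]
ee_rot: [[-0.983, 0.186, -0.0], [0.186, 0.983, -0.001], [0.0, -0.001, -1.0]]
wrist_force: [0.1, 6.1, 5.1]
gripper_width: 0.155
```

>>> play_rows --commands '[[[0,0,0,0,0,0,0.6],[0,0,0,0,0,0,0.4],[0,0,0,0,0,0,0],[0,0,0,0,0,0,0],[0,0,0,0,0,0,0]]]'

```text
time_s: 18.0
tcp_pos: [0.4716, -0.2376, 0.0816]
ee_rot: [[-0.983, 0.186, -0.001], [0.186, 0.983, -0.001], [0.001, -0.001, -1.0]]
wrist_force: [0.6, 0.8, -0.1]
gripper_width: 0.53
```

>>> play_rows --commands '[[[0,0,0.03,0,0,0,0],[0,0,0.07,0,0,0,0],[0,0,0.11,0,0,0,0],[0,0,0.15,0,0,0,0],[0,0,0.17,0,0,0,0]]]'

```text
time_s: 18.5
tcp_pos: [0.4729, -0.2381, 0.256]
ee_rot: [[-0.983, 0.185, 0.005], [0.185, 0.983, -0.003], [-0.006, -0.002, -1.0]]
wrist_force: [1.1, 0.8, -1.1]
gripper_width: 0.963
```

>>> play_rows --commands '[[[0,0,0,0,0,0,0],[0,0,0,0,0,0,0],[0,0,0,0,0,0,0]]]'

```text
time_s: 18.8
tcp_pos: [0.4708, -0.2372, 0.2502]
ee_rot: [[-0.983, 0.186, -0.004], [0.186, 0.983, -0.0], [0.004, -0.001, -1.0]]
wrist_force: [-0.5, -1.0, -0.2]
gripper_width: 0.994
```

Run:
```python
from dial import *
c=cap("wrist","pics/w9.png");dial("pics/w9.npz")
d=np.load("pics/w9.npz");im=d["im"].astype(int);hsv=cv2.cvtColor(d["im"],cv2.COLOR_RGB2HSV)
for v in(184,190,196,204,212,214,216,218,220,222):
    lum=im[v,300:340].sum(1);red=np.where((hsv[v,300:340,1]>120)&((hsv[v,300:340,0]<8)|(hsv[v,300:340,0]>172)))[0]
    w=np.clip(lum-300,0,None)*(np.abs(np.arange(40)-19)<8)
    print(v,round((w*np.arange(300,340)).sum()/max(w.sum(),1),1) if v<206 else "", red.mean().round(1)+300 if len(red) else "",end="; ")
a=cv2.resize(d["im"][125:230,260:375,::-1],(480,438),interpolation=cv2.INTER_CUBIC)
t=cap("side","pics/side9.png")["image"][200:380,240:370,::-1]
cv2.imwrite("pics/z9.png",np.hstack([a,cv2.resize(t,(316,438),interpolation=cv2.INTER_CUBIC)]))
```

```text
skirt [ 0.4704 -0.2361  0.0344]
red 59 [ 0.0545 -0.0101] az -10.5
 white 0.1 506 [ 0.0169 -0.0035] line 78.2 az -11.5
 white 0.072 180 [ 0.0179 -0.0033] line 169.9 az -10.6
184 319.6 ; 190 319.6 ; 196 319.6 ; 204 319.6 ; 212  319.5; 214  319.5; 216  319.5; 218  320.0; 220  320.0; 222  319.5;
```

View pics/z9.png

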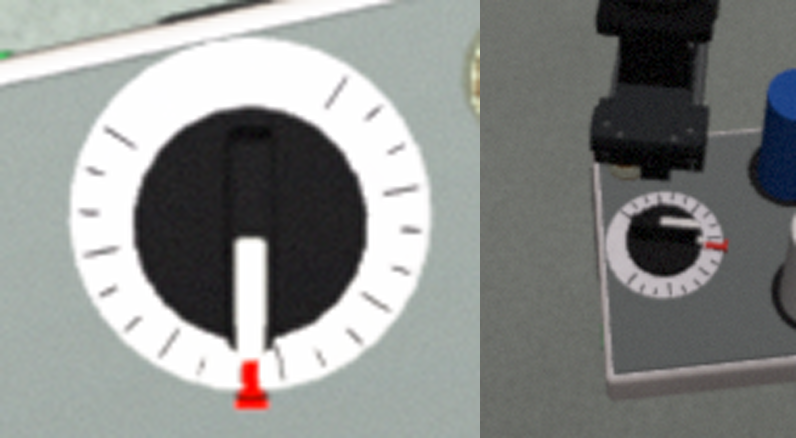

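The pointer is at column 319.6 and red at 319.6, so they are in line, and the beaker still stands on the peg. The gripper is clear, so I hand in.

Run:
```python
from bk import *
beaker(("side",),np.array([.6,-.171,.125]),"10")
print(r.finish_job())
```

```text
side 1103 xy at z 0.125 [ 0.5997 -0.1734] lean x,y deg [-0.1 -0.4] rms 0.007 z [0.066 0.19 ]
the job is handed in; nothing more can be done
None
```

The blue beaker stands mouth down over the free peg and the dial is set to the red marker. I handed the job in at about 19 s.

- **Beaker:** I took the middle-sized beaker from the cradle, turned it mouth down and lowered it until its rim touched the deck. It pressed with about 11 N, and then I let go. My last check from the side camera put it at (0.600, −0.173), leaning under 0.5°, with its top at z ≈ 0.19, which is the height expected with the rim on the deck.
- **Dial:** The first turn of about 127.5° stopped roughly 1.7° short of the marker. I gripped it again and trimmed it. The close-up then showed pointer and marker in line, both at pixel column 319.6.
- **Other objects:** In the pictures the vial, neighbour, bottle and jar had not moved. The arm ended clear of everything, with the gripper open.

**Disagreeing checks:**
- The top camera's cylinder fit failed or gave absurd leans when the beaker was upright, so I relied on the side camera.
- Angles worked out from the fitted dial centre differed by about 1° between methods; I trusted the direct column comparison in the image.

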